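# Clip the soap box lid shut all round

### The arm

A 6-joint arm with a two-finger parallel gripper is mounted at the origin on the work surface. World frame = base frame: x ahead of the robot, y to its left, z up, the work surface at z = 0. Lengths are in mm, angles in degrees, forces in N, time in s.
With the tool pointing down it reaches from about 325 to 875 mm from the base axis. Payload 4.4 kg.
Tool frame: the origin (TCP) lies midway between the tips of the shut fingers; the grasp point (between the pads) lies 19 mm behind it; z points along the fingers, y is the line along which they close (so a half turn about z gives the same grasp; the last joint's range is limited). The gripper opens to 85 mm and grips with 20 to 120 N. Pads are 22 mm wide; open, the fingers measure 114 mm over their backs; the gripper's body (76 mm by 85 mm) begins 54 mm behind the grasp point. The pads swing forward as they close: fully open they stand 13 mm farther back than shut.
Start: joints at [62.939, 11.837, 88.321, -0, 79.842, -8.623], TCP at [181.868, 545.483, 231.282] pointing down, gripper open.
Joint ranges: [-156.59, 156.59], [-49.26, 127.26], [12.9, 141.05], [-63.56, 243.56], [4.71, 150.69], [-161.64, 161.64]. Speed limits (degrees/s): [159.86, 159.86, 180, 180, 180, 180].

### API

Orientations are given as [roll, pitch, yaw] about the fixed x, y, z axes, in that order (R = Rz(yaw) Ry(pitch) Rx(roll)).
In Python, from station import read_state, capture, job_done gives the robot as it stands.
- The arm moves only by the tool move_arm, never from a script. Its argument "series" is a list of rows, each a list of 3 entries, a list of its own where there are three numbers: the opening, from -1 (shut) to 1 (fully open), then the shift along the tool's x, y, z in m, then the turn about the tool's z in rad. A call has 1 to 20 rows; each row is the pose to reach, as a shift and turn from the pose commanded when the call began, along the tool's axes at that moment; what a row does not reach only later rows make up. A row lasts 1/12 s, in which the tool goes at most 41.7 mm and 7.16 degrees, less where a joint would pass 70% of its speed; a pose out of reach is approached as far as the arm can. A call with a gripper value outside its range is refused whole. The fingers move at their own pace and stop on an object; "force" is the grip in N (left out, the last holds). Time passes only in rows, so rows that repeat a pose let the fingers close. It gives the time, the measured TCP pose, the force and the opening at its end, in the units of the state.
- read_state(): the state, without advancing time (a new reading comes with each control period).
- capture(name): name is "scene" or "top"; returns a dict with "image" (420x560x3 uint8, red, green, blue), "fx", "fy", "cx", "cy" (pixels), "extrinsics" (4x4, takes a point from camera to world coordinates). Camera axes: x right, y up, looking along -z (the intrinsics and any distortion apply to the point x, -y, -z); pixel columns grow to the right and rows downward; lengths in mm; the calibration is good to about 2 mm. A picture is of the moment at which its call begins. There is no depth.
- job_done(): hands the job in, once; it reports no verdict.
The state is a dict: "t": time; "joint_positions": joint angles; "dq": joint speeds; "joint_efforts": joint torques, N m; "tool_pos": TCP position; "tcp_rot": TCP orientation; "force": force on the tool from outside, world axes, zero at the start; "moment": the same for the moment, N m; "width": finger opening in mm.
Only numpy, scipy, OpenCV 4.12 (cv2) and the standard library are available. Lean on these libraries where they do the work, as an engineer would, in place of code of your own. Each camera call takes 0.05 s, during which the arm holds its last target. There are 200 camera calls.

### The job

The clip-on lid lies on the pink soap box on the glass shelf, but the four clip sections of its rim still stand up. Press round the rim with a fingertip, one section at a time, until all four have clicked down flush. Leave the box standing where it is, without lifting it or shoving it along the shelf, do not lean heavily on the glass, and leave the cup, hairbrush, toothbrush holder and mirror alone.

Things in the scene. Friction and masses are not known exactly. Their poses are not given: they have to be found in the camera images.
- soapbox: pink plastic soap box, loose on the shelf, about 0.3 kg; 96 mm along its own x, 132 mm along y, 46 mm high to the shut lid's top. Origin: centre of its underside, z up. At yaw 0 its x points away from the robot, its y to the robot's left; turned by up to 0.55 rad. The lid's middle (52 x 88 mm) and four 22 mm square corners already lie flat; on each side, between the corners, is one clip section
- rim_front_top (a point): spot to press on the front clip section (box's own -x side, long, towards the robot): middle of its top, 15 mm out from its hinge line, 7 mm in from its outer edge. The section is a flap 86 mm long, 22 mm wide, with a 12 mm lip at its outer edge. Standing up, the spot is 51 mm above the box's underside (outer edge 53 mm); clicked down 46 mm, flush, 41 mm from the box's middle. Moves with the flap
- rim_back_top (a point): the same on the back clip section (the long side away from the robot, own +x side of the box), 86 mm long
- rim_left_top (a point): the same on the left clip section (the short end to the robot's left, own +y side of the box), 50 mm long (along the box's x), its hinge line 44 mm and, clicked down, the spot 59 mm from the box's middle
- rim_right_top (a point): the same on the right clip section (the short end to the robot's right, own -y side of the box), 50 mm long
- rim_front (a joint): angle of the front clip section, rad: 0 standing up unclipped, 0.32 clicked down flush. Over-centre clip: it resists at once with about 9 N at the marked spot (6 N at the outer edge), less as it goes down, clicks through at about 0.19 and then pulls itself flush and stays; let go before that, it springs back up
- rim_back (a joint): the same for the back section
- rim_left (a joint): the same for the left section
- rim_right (a joint): the same for the right section
- shelf: the fixed glass shelf on four chrome pillars, 200 mm deep (x) and 1120 mm long (y), its top 130 mm above the counter; origin on the counter under its middle. A thin chrome gallery rail runs 18 mm above its far edge
- cup: bystander: white porcelain cup, 74 mm across, 85 mm high, origin at the centre of its underside
- hairbrush: bystander: black hairbrush lying bristles down, 170 mm along its own y, 55 mm wide, 30 mm high, origin under its middle
- brush_holder: bystander: round chrome toothbrush holder, 73 mm across and 106 mm high, with two toothbrushes standing to 190 mm; origin at the centre of its underside
- mirror: bystander: small round mirror on a chrome stand, 102 mm wide, 146 mm high, foot 84 mm across; origin at the centre of its foot
Mind the look-alikes: they are no part of the job. Of the things like the soapbox, leave any that is orange; of the rest the smaller one is meant.

How it is judged (in metres and radians):
At the end, for the whole second after the job is handed in: all four clip sections are clicked down (joints above 0.28 of 0.32 rad), and the soap box stands level (within 0.05 rad) and at rest on the shelf, within 30 mm of where it stood (value of joint each of rim_front, rim_back, rim_left, rim_right above 0.28 rad and angle between soapbox's own z axis and vertical below 0.05 rad and distance of soapbox from where it was at the start of the episode below 0.03 m and linear speed of soapbox below 0.02 m/s); the robot touches nothing.
It fails at once if the soap box is lifted 12 mm, tipped 0.2 rad, or shoved 30 mm or more from where it stood (z of soapbox in the frame of shelf above 0.142 m or angle between soapbox's own z axis and vertical above 0.2 rad or distance of soapbox from where it was at the start of the episode above 0.03 m).
It fails at once if two sections are pressed down at the same time ((value of joint rim_front between 0.1 and 0.25 rad and value of joint rim_back between 0.1 and 0.25 rad) or (value of joint rim_front between 0.1 and 0.25 rad and value of joint rim_left between 0.1 and 0.25 rad) or (value of joint rim_front between 0.1 and 0.25 rad and value of joint rim_right between 0.1 and 0.25 rad) or (value of joint rim_back between 0.1 and 0.25 rad and value of joint rim_left between 0.1 and 0.25 rad) or (value of joint rim_back between 0.1 and 0.25 rad and value of joint rim_right between 0.1 and 0.25 rad) or (value of joint rim_left between 0.1 and 0.25 rad and value of joint rim_right between 0.1 and 0.25 rad)).
It fails at once if the fingers press on the box with more than 90 N (contact force between the fingers and soapbox above 90 N).
It fails at once if the cup, hairbrush, toothbrush holder or mirror is moved 20 mm or more (distance of any of cup, hairbrush, brush_holder, mirror from where it was at the start of the episode above 0.02 m).
It fails at once if the box is pressed with the arm or the gripper's body instead of the fingers (contact force between the arm and soapbox above 3 N).
It also fails if it takes over 48 s, if anything falls off the work surface, if the arm or the gripper's body presses on something with over 40 N, if the wrist force passes 120 N, or if a joint passes its speed limit or range.

## Working session

There is one attempt and no reset: what is moved stays moved. The work goes in short steps, Python scripts to look and compute and a tool call to move; the robot and the scene stay as the last step left them, time stands still between calls to the robot, and variables do not carry over. Pictures are saved under pics/ and viewed, on a budget of 10 in all, crops included, one or two more only if the job needs it, and the job is handed in when it is done.

Besides the shell and the picture viewer there is one more tool, called as name([rows], argument=value, ...), one row to a line, values as JSON. move_arm: Moves the arm, as the interface text tells. Its arguments: {"type":"object","properties":{"series":{"type":"array"},"force":{"type":"number"}},"required":["series"]}

```bash
mkdir -p pics
cat > h.py <<'E'
import numpy as np, cv2
from station import read_state, capture, job_done
def ray(c,u,v):
    E=np.array(c["extrinsics"]); d=np.array([(u-c["cx"])/c["fx"],-(v-c["cy"])/c["fy"],-1.0])
    return E[:3,3],E[:3,:3]@d
def onz(c,u,v,z):
    o,d=ray(c,u,v); return o+d*(z-o[2])/d[2]
def proj(c,p):
    E=np.array(c["extrinsics"]); q=E[:3,:3].T@(np.array(p,float)-E[:3,3]); return np.array([c["cx"]+c["fx"]*q[0]/-q[2], c["cy"]-c["fy"]*q[1]/-q[2]])
def save(img,n): cv2.imwrite("pics/"+n,cv2.cvtColor(img,cv2.COLOR_RGB2BGR))
E
python3 - <<'E'
from h import *
for n in("scene","top"):
    c=capture(n); save(c["image"],n+"0.png"); print(n,{k:v for k,v in c.items() if k!="image"})
print(read_state())
E
```

```text
scene {'fx': 497.04147246489265, 'fy': 497.04147246489265, 'cx': 288.2319626422234, 'cy': 208.13146689623673, 'extrinsics': array([[ 6.36585916e-01, -5.14015532e-01,  5.74931652e-01,
         1.20798612e+03],
       [ 7.71141027e-01,  4.33915762e-01, -4.65895512e-01,
        -6.08595223e+02],
       [-9.99437631e-03,  7.39935906e-01,  6.72603128e-01,
         1.04672979e+03],
       [ 0.00000000e+00,  0.00000000e+00,  0.00000000e+00,
         1.00000000e+00]])}
top {'fx': 424.64155931558986, 'fy': 424.64155931558986, 'cx': 283.0786288446306, 'cy': 212.34792731012, 'extrinsics': array([[-7.60792098e-02,  9.74818896e-01, -2.09618876e-01,
         1.25924154e+02],
       [-9.97087433e-01, -7.55055780e-02,  1.07497947e-02,
         3.43203150e+01],
       [-5.34829141e-03,  2.09826183e-01,  9.77724076e-01,
         1.57511113e+03],
       [ 0.00000000e+00,  0.00000000e+00,  0.00000000e+00,
         1.00000000e+00]])}
{'t': 0.1, 'joint_positions': array([ 6.29377961e+01,  1.18799183e+01,  8.83983664e+01,  1.82150876e-03,
        7.98432258e+01, -8.62257582e+00]), 'dq': array([-0.06325987, -0.01493433, -0.23036686, -0.04189012, -0.06952302,
       -0.10430021]), 'joint_efforts': array([-1.00007554e-06, -3.84089684e+01, -2.92552596e+01, -1.80345323e-04,
        4.75646200e-03, -2.98392717e-05]), 'tool_pos': array([181.54899226, 544.8456442 , 230.22192168]), 'tcp_rot': array([-1.79880132e+02, -1.99894678e-02,  1.61560028e+02]), 'force': array([-0.60173929, -0.35159558, -0.4191116 ]), 'moment': array([ 0.05605491, -0.0362054 ,  0.05190509]), 'width': 85.45487814351236}
```

View pics/scene0.png

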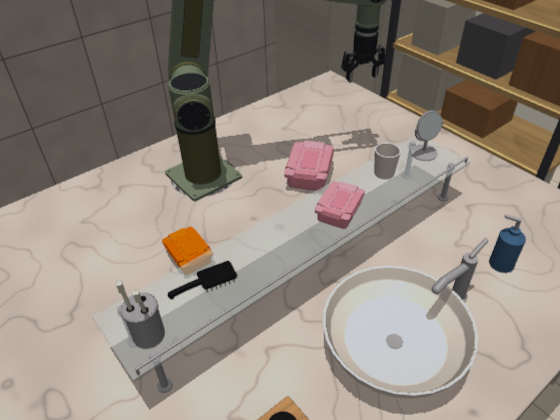

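View pics/top0.png

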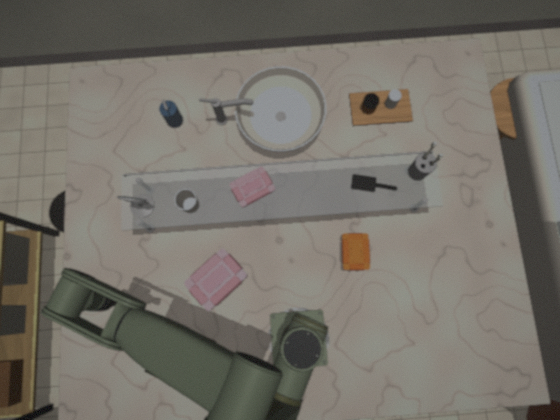

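The scene view shows three soap boxes: a large pink one at (310,163) on the counter, a smaller pink one at (340,202) on the shelf and an orange one at (187,247). In the top view they are at (217,278), (253,186) and (356,252). The smaller pink one on the glass fits: it isn't orange and is the smaller of the two pink boxes. I'll confirm with one crop and measure it.

Run:
```python
from h import *
out=[]
for n,(x,y,w,h) in (("scene",(300,165,80,75)),("top",(215,155,80,65))):
    c=capture(n); im=c["image"]; hsv=cv2.cvtColor(im,cv2.COLOR_RGB2HSV)
    m=np.zeros(im.shape[:2],np.uint8); r=hsv[y:y+h,x:x+w]
    m[y:y+h,x:x+w]=(((r[...,0]>160)|(r[...,0]<2))&(r[...,1]>60)).astype(np.uint8)*255
    k,l,st,_=cv2.connectedComponentsWithStats(m); b=[i for i in range(1,k) if l[(202,340) if n=="scene" else (186,253)]==i] or [1+st[1:,4].argmax()]
    m=(l==b[0]).astype(np.uint8)*255
    cn=max(cv2.findContours(m,0,cv2.CHAIN_APPROX_NONE)[0],key=cv2.contourArea)
    print(n,cv2.contourArea(cn),cv2.boundingRect(cn))
    if n=="top":
        P=np.array([onz(c,u,v,178)[:2] for u,v in cn[:,0]],np.float32)
        R=cv2.minAreaRect(P); print(R, cv2.boxPoints(R))
    cr=cv2.resize(im[y:y+h,x:x+w],None,fx=6,fy=6,interpolation=cv2.INTER_CUBIC); out.append(cv2.resize(cr,(395,395*h//w)))
H=max(o.shape[0] for o in out)
save(np.hstack([cv2.copyMakeBorder(o,0,H-o.shape[0],0,5,cv2.BORDER_CONSTANT) for o in out]),"crop1.png")
```

```text
scene 1370.5 (315, 182, 49, 46)
top 6.0 (248, 193, 13, 11)
((483.4417419433594, 115.41342163085938), (14.310376167297363, 49.439361572265625), 26.24612808227539) [[466.0925  134.42033]
 [487.95596  90.07806]
 [500.791    96.40651]
 [478.92752 140.74878]]
```

View pics/crop1.png

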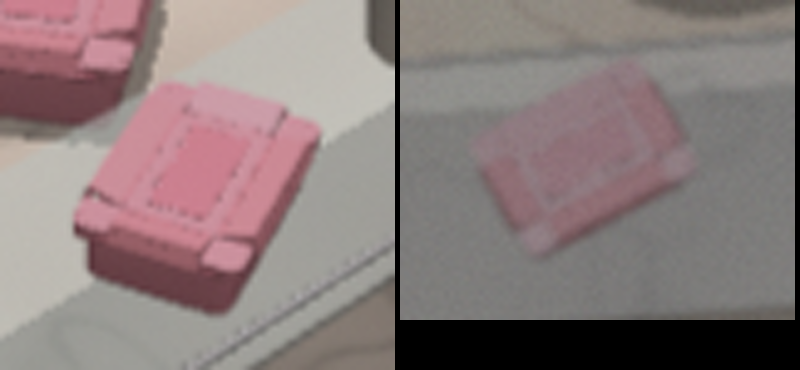

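The crop confirms it: the smaller pink box on the glass, with its flaps standing up. Next I'll measure it more robustly, using a Lab a-channel mask.

```bash
cat >> h.py <<'E'
def mask(c,x,y,w,h):
    a=cv2.cvtColor(c["image"],cv2.COLOR_RGB2LAB)[y:y+h,x:x+w,1]
    th,b=cv2.threshold(cv2.GaussianBlur(cv2.resize(a,None,fx=4,fy=4,interpolation=cv2.INTER_CUBIC),(5,5),0),0,255,cv2.THRESH_OTSU)
    cn=max(cv2.findContours(b,0,cv2.CHAIN_APPROX_NONE)[0],key=cv2.contourArea)[:,0]
    return (cn+.5)/4-.5+[x,y]
E
python3 - <<'E'
from h import *
c=capture("top"); cn=mask(c,225,162,58,48)
for z in (178,):
    P=np.array([onz(c,u,v,z)[:2] for u,v in cn],np.float32); R=cv2.minAreaRect(P)
    print(z,R,cv2.boxPoints(R).round(1).tolist())
s=capture("scene"); im=s["image"]
# predicted box wireframe in both views from this fit
B=cv2.boxPoints(R)
e=B-np.roll(B,1,0); L=max(e,key=np.linalg.norm); L=L if L[1]>0 else -L
yaw=np.arctan2(-L[0],L[1]); x0,y0=R[0]; print("yaw",yaw,"deg",np.degrees(yaw))
out=[]
for cc,(x,y,w,h) in ((s,(300,165,80,75)),(c,(215,155,80,65))):
    o=cv2.resize(cc["image"][y:y+h,x:x+w],None,fx=5,fy=5,interpolation=cv2.INTER_CUBIC)
    for z,hx,hy in((176,26,44),(176,48,66),(130,48,66)):
        q=[proj(cc,[x0+np.cos(yaw)*a-np.sin(yaw)*b,y0+np.sin(yaw)*a+np.cos(yaw)*b,z]) for a,b in((hx,hy),(hx,-hy),(-hx,-hy),(-hx,hy))]
        cv2.polylines(o,[(((np.array(q)-[x,y]+.5)*5).astype(np.int32))],True,(0,255,0),1)
    out.append(cv2.copyMakeBorder(o,0,375-o.shape[0],0,0,cv2.BORDER_CONSTANT))
save(np.hstack(out),"fit1.png")
E
```

```text
178 ((524.2388305664062, 118.276611328125), (101.22439575195312, 138.81158447265625), 24.183320999145508) [[449.6000061035156, 160.89999389648438], [506.5, 34.20000076293945], [598.7999877929688, 75.69999694824219], [542.0, 202.3000030517578]]
yaw 0.4220788 deg 24.183332
```

View pics/fit1.png

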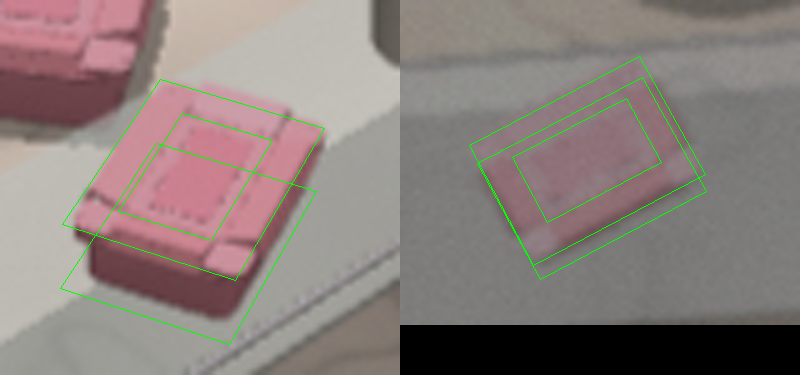

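Run:
```python
from h import *
s=capture("scene"); c=capture("top")
for cc,(x,y),K in ((c,(215,155),[(72,147),(232,62),(292,165),(140,253)]),(s,(300,165),[(165,84),(322,128),(240,268),(75,212)])):
    P=np.array([onz(cc,u/5-.5+x,v/5-.5+y,176)[:2] for u,v in K]); print(P.round(1).tolist(),P.mean(0).round(1),[np.linalg.norm(P[i]-P[i-1]).round(0) for i in range(4)],
     [np.degrees(np.arctan2(*(P[i]-P[i-1])[::-1])).round(1) for i in range(4)])
# sanity: mask of big box and shelf corners sizes
S=mask(s,300,165,80,75)
print(read_state()["tool_pos"])
```

```text
[[539.5, 196.2], [591.7, 83.0], [515.1, 47.0], [461.5, 153.9]] [526.9 120. ] [np.float64(89.0), np.float64(125.0), np.float64(85.0), np.float64(120.0)] [np.float64(28.5), np.float64(-65.2), np.float64(-154.8), np.float64(116.6)]
[[457.6, 158.3], [539.9, 197.2], [590.0, 85.8], [504.2, 50.0]] [522.9 122.8] [np.float64(118.0), np.float64(91.0), np.float64(122.0), np.float64(93.0)] [np.float64(113.3), np.float64(25.3), np.float64(-65.8), np.float64(-157.4)]
[181.8280177  545.37951327 231.08136657]
```

Averaging both views puts the box at about (525, 121) with a yaw of about 25°. I'm going above the front section with the fingers shut.

move_arm([
  [-1,[-0.43,-0.322,0.0],-0.754],
  [-1,[-0.43,-0.322,0.0],-0.754],
  [-1,[-0.43,-0.322,0.0],-0.754],
  [-1,[-0.43,-0.322,0.0],-0.754],
  [-1,[-0.43,-0.322,0.0],-0.754],
  [-1,[-0.43,-0.322,0.0],-0.754],
  [-1,[-0.43,-0.322,0.0],-0.754],
  [-1,[-0.43,-0.322,0.0],-0.754],
  [-1,[-0.43,-0.322,0.0],-0.754],
  [-1,[-0.43,-0.322,0.0],-0.754],
  [-1,[-0.43,-0.322,0.0],-0.754],
  [-1,[-0.43,-0.322,0.0],-0.754],
  [-1,[-0.43,-0.322,0.0],-0.754],
  [-1,[-0.43,-0.322,0.02],-0.754],
  [-1,[-0.43,-0.322,0.03],-0.754],
  [-1,[-0.43,-0.322,0.03],-0.754],
  [-1,[-0.43,-0.322,0.03],-0.754],
])

```text
t: 1.82
tool_pos: [486.7, 104.5, 200.3]
tcp_rot: [179.9, -0.1, -155.2]
force: [-0.2, -0.0, 0.6]
width: 0.3
```

Run:
```python
from h import *
s=read_state(); print({k:np.round(s[k],1) for k in("t","tool_pos","tcp_rot","force","width","joint_positions")})
cx,cy,yw=525,121,np.radians(24.9); out=[]
for n,(x,y,w,h) in (("scene",(300,130,80,105)),("top",(215,155,80,90))):
    c=capture(n); o=cv2.resize(c["image"][y:y+h,x:x+w],None,fx=5,fy=5,interpolation=cv2.INTER_CUBIC)
    p=(proj(c,s["tool_pos"])-[x,y]+.5)*5; cv2.drawMarker(o,tuple(int(t) for t in p),(255,255,0),0,14)
    for a,b in((-41,0),(41,0),(0,59),(0,-59),(0,0)):
        p=(proj(c,[cx+np.cos(yw)*a-np.sin(yw)*b,cy+np.sin(yw)*a+np.cos(yw)*b,181])-[x,y]+.5)*5; cv2.circle(o,tuple(int(t) for t in p),4,(0,255,0),1)
    out.append(cv2.copyMakeBorder(o,0,525-o.shape[0],0,0,cv2.BORDER_CONSTANT))
save(np.hstack(out),"near1.png")
```

```text
{'t': np.float64(1.8), 'tool_pos': array([486.7, 104.5, 200.3]), 'tcp_rot': array([ 1.799e+02, -1.000e-01, -1.552e+02]), 'force': array([-0.2, -0. ,  0.6]), 'width': np.float64(0.3), 'joint_positions': array([   2.1,    4.2,  100.8,    0. ,   75.2, -112.7])}
```

View pics/near1.png

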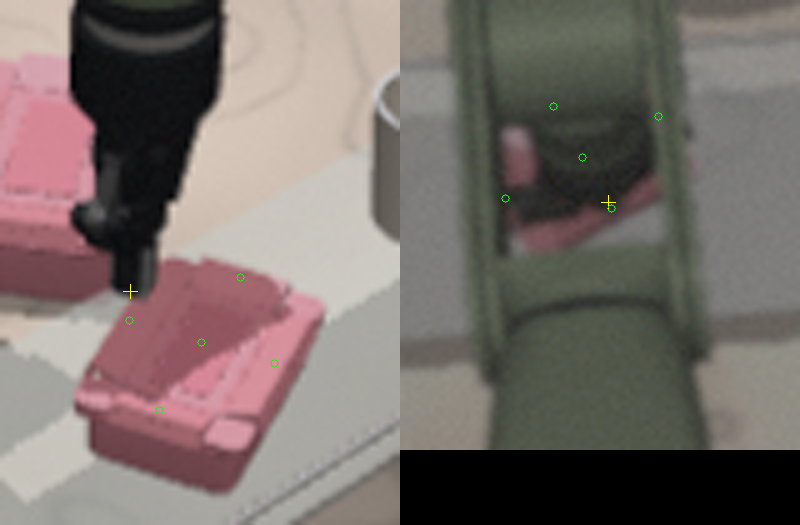

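The tip hangs over the front flap at scene crop (130,290), and all four computed spots lie on their flaps: back (274,363), left (240,277), right (159,410). I'm pressing the front section gently.

move_arm([
  [-1,[0,0,0.012],0],
  [-1,[0,0,0.016],0],
  [-1,[0,0,0.018],0],
  [-1,[0,0,0.02],0],
  [-1,[0,0,0.022],0],
  [-1,[0,0,0.0235],0],
  [-1,[0,0,0.0235],0],
  [-1,[0,0,0.0235],0],
])

```text
t: 2.58
tool_pos: [488.2, 104.2, 178.0]
tcp_rot: [-180.0, 0.1, -155.2]
force: [0.5, -0.1, 0.4]
width: -0.1
```

move_arm([
  [-1,[0,0,0.0015],0],
  [-1,[0,0,0.003],0],
  [-1,[0,0,0.003],0],
  [-1,[0,0,0.003],0],
])

```text
t: 2.92
tool_pos: [488.5, 104.1, 175.9]
tcp_rot: [-180.0, 0.1, -155.2]
force: [-2.2, 0.5, 5.6]
width: -0.3
```

Contact came only at flush height (176 mm), with no spring resistance at 178, so the front has clicked. Next, the back section.

move_arm([
  [-1,[0,0,-0.025],0],
  [-1,[-0.02,0,-0.025],0],
  [-1,[-0.055,0,-0.025],0],
  [-1,[-0.081,0,-0.025],0],
  [-1,[-0.081,0,-0.025],0],
  [-1,[-0.081,0,-0.014],0],
  [-1,[-0.081,0,-0.009],0],
  [-1,[-0.081,0,-0.007],0],
  [-1,[-0.081,0,-0.005],0],
  [-1,[-0.081,0,-0.003],0],
  [-1,[-0.081,0,-0.002],0],
  [-1,[-0.081,0,-0.001],0],
  [-1,[-0.081,0,0],0],
  [-1,[-0.081,0,0],0],
])

```text
t: 4.08
tool_pos: [560.4, 137.5, 175.9]
tcp_rot: [180.0, -0.1, -155.2]
force: [-4.1, -0.3, 9.4]
width: 0.3
```

move_arm([
  [-1,[0,0,-0.025],0],
  [-1,[0.01,0.015,-0.025],0],
  [-1,[0.025,0.04,-0.025],0],
  [-1,[0.039,0.059,-0.025],0],
  [-1,[0.039,0.059,-0.025],0],
  [-1,[0.039,0.059,-0.014],0],
  [-1,[0.039,0.059,-0.009],0],
  [-1,[0.039,0.059,-0.007],0],
  [-1,[0.039,0.059,-0.005],0],
  [-1,[0.039,0.059,-0.003],0],
  [-1,[0.039,0.059,-0.002],0],
  [-1,[0.039,0.059,-0.001],0],
  [-1,[0.039,0.059,0],0],
  [-1,[0.039,0.059,0],0],
])

```text
t: 5.25
tool_pos: [501.7, 174.5, 175.9]
tcp_rot: [-179.9, -0.0, -155.3]
force: [-1.9, -2.1, 6.5]
width: -0.2
```

Now the right section, 118 mm along the tool's −y.

move_arm([
  [-1,[0,0,-0.025],0],
  [-1,[0,-0.02,-0.028],0],
  [-1,[0,-0.055,-0.028],0],
  [-1,[0,-0.09,-0.028],0],
  [-1,[0,-0.118,-0.025],0],
  [-1,[0,-0.118,-0.025],0],
  [-1,[0,-0.118,-0.014],0],
  [-1,[0,-0.118,-0.009],0],
  [-1,[0,-0.118,-0.007],0],
  [-1,[0,-0.118,-0.005],0],
  [-1,[0,-0.118,-0.003],0],
  [-1,[0,-0.118,-0.002],0],
  [-1,[0,-0.118,-0.001],0],
  [-1,[0,-0.118,0],0],
  [-1,[0,-0.118,0],0],
])

```text
t: 6.5
tool_pos: [550.2, 69.0, 175.9]
tcp_rot: [179.9, -0.0, -155.2]
force: [-4.6, 1.1, 7.8]
width: -0.1
```

move_arm([
  [-1,[0,0,-0.04],0],
  [-1,[0,0,-0.08],0],
  [-1,[0.035,0,-0.11],0],
  [-1,[0.07,0,-0.11],0],
  [-1,[0.11,0,-0.11],0],
  [-1,[0.14,0.0,-0.11],0],
  [-1,[0.14,-0.04,-0.11],0],
  [-1,[0.14,-0.08,-0.11],0],
  [-1,[0.14,-0.12,-0.11],0],
  [-1,[0.14,-0.15,-0.11],0],
  [-1,[0.14,-0.19,-0.11],0],
  [-1,[0.14,-0.22,-0.11],0],
  [-1,[0.14,-0.25,-0.11],0],
  [-1,[0.14,-0.25,-0.11],0],
])

```text
t: 7.67
tool_pos: [529.7, -222.0, 283.6]
tcp_rot: [-179.9, -0.0, -155.5]
force: [-0.5, 0.7, -0.1]
width: 0.0
```

Run:
```python
from h import *
s=read_state(); print({k:np.round(s[k],1) for k in("t","tool_pos","force")})
out=[]
for n,(x,y,w,h) in (("scene",(300,165,80,75)),("top",(215,155,80,65))):
    c=capture(n); o=cv2.resize(c["image"][y:y+h,x:x+w],None,fx=5,fy=5,interpolation=cv2.INTER_CUBIC)
    out.append(cv2.copyMakeBorder(o,0,375-o.shape[0],0,0,cv2.BORDER_CONSTANT))
save(np.hstack(out),"after1.png")
```

```text
{'t': np.float64(7.7), 'tool_pos': array([ 529.7, -222. ,  283.6]), 'force': array([-0.5,  0.7, -0.1])}
```

View pics/after1.png

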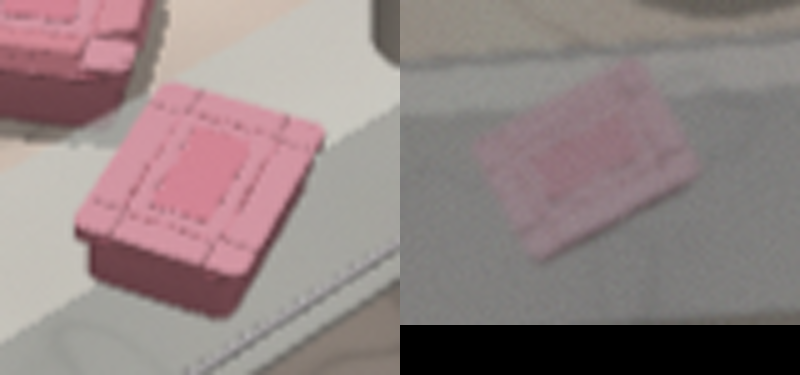

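The picture shows all four sections flush: one even lid colour from (160,85) to (245,275) in the scene crop, with no raised edges. The box hasn't moved and the arm is clear, so I'm handing in.

```bash
python3 -c "
from station import job_done; print(job_done())"
```

```text
the job is handed in; nothing more can be done
None
```

I pressed the front, back, left and right sections of the smaller pink box on the glass shelf, one at a time with the shut fingertips. All four looked clicked down when I handed the job in, at about 8 s on the robot's clock.

- **Contact:** at the end of each press the fingers were at lid height (about 176 mm), with about 6 to 9 N upward on the wrist. I only read the force at the end of each move, so I did not see the peaks during the clicks.
- **Final picture:** the lid was one even, flush surface with no raised edges, and the box stood level where it began by eye. The arm was well clear, about 280 mm above the counter, with no force on the wrist.
- **Not checked:** I could not read the clip joint angles directly. The cup, hairbrush, toothbrush holder and mirror were not looked at again afterwards, but the arm's path stayed away from them.
- **Disagreement:** the first colour-mask outline was about 5 to 7 mm too large, probably because it took in the box's front wall. I used corner points from both views instead; these agreed to about 4 mm.

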